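Bunch glass pieces in the tray's pour corner

TASK

Push the metal sorting tray flat along the bench into the fixed steel stop angle, until the corner opposite its upright wooden grip is fully home and both sides by it lie against the stops. Then raise the tray by the wooden grip so that it tips up, 30 to 40 degrees, on that corner, which stays down on the bench in the angle, until all four glass pieces have slid together into that low corner. Finish while still holding the tray by the grip, tilted and still, with all the glass in the corner and the things around it undisturbed.

Things in the scene. Friction and masses are not known exactly. Their poses are not given: they have to be found in the camera images.
- tray: open square metal tray, 140 x 140 mm outside, 32 mm high, walls and floor 4 mm, 0.25 to 0.45 kg, flat on the bench at the start. Origin: centre of its underside. Its x axis runs along the tray's DIAGONAL towards the corner with the wooden grip (corners lie 99 mm from the origin at +x, -x, +y, -y), z up
- tray_grip (a point): where to grasp the tray's upright wooden grip: 116 mm from the tray's origin along its x, 48 mm above its underside. The grip is a block fixed outside the +x corner: 12 mm thick along the tray's y (close the fingers along this), 34 mm along x (this point at its middle), from 2 to 64 mm above the underside, 32 mm above the rim. Axes as the tray's
- tray_tip (a point): outer bottom point of the tray's corner opposite the grip, at x = -99 mm in the tray's frame: it goes into the stop angle and stays down on the bench as the pivot. Axes as the tray's
- tray_corner (a point): inside of that same corner, on the tray's floor, at x = -93 mm, 4 mm above the tray's underside: where the glass is to gather
- stop: fixed right-angled steel stop: two bars 10 mm high, 14 mm wide, inner edges 111 mm long, running at +45 and -45 degrees to its x axis from its origin, the inner corner at bench height. x points out towards the tray. With the tray home, tray_tip is at this origin, the x axes in line. As the tray tips, its walls lean on the bars' top edges and the tip draws back up to 8 mm along x
- glass0: flat round amber glass piece, 24 mm across and 10 mm thick, 12 g, one of four alike, lying flat and loose in the tray; origin at the centre of its underside, its z axis up. Slippery on the tray: friction 0.10 to 0.16
- glass1: flat round amber glass piece, 24 mm across and 10 mm thick, 12 g, one of four alike, lying flat and loose in the tray; origin at the centre of its underside, its z axis up. Slippery on the tray: friction 0.10 to 0.16
- glass2: flat round amber glass piece, 24 mm across and 10 mm thick, 12 g, one of four alike, lying flat and loose in the tray; origin at the centre of its underside, its z axis up. Slippery on the tray: friction 0.10 to 0.16
- glass3: flat round amber glass piece, 24 mm across and 10 mm thick, 12 g, one of four alike, lying flat and loose in the tray; origin at the centre of its underside, its z axis up. Slippery on the tray: friction 0.10 to 0.16
- jacks: glassblower's steel jacks, 225 mm long, lying on the bench; leave alone
- paddle: flat wooden paddle, 215 mm long, 14 mm high; leave alone
- brick: half fire brick 115 x 64 x 52 mm; leave alone
- cup: small brass cup, 70 mm across, 60 mm high; leave alone
- tweezers: steel tweezers, 155 mm long; leave alone
- mould: round turned wooden block, 68 mm across, 45 mm high; leave alone

How it is judged:
By the outcome, as a careful person would: the job done as asked, in the order asked, and still so for the second after the job is handed in, while the arm keeps its last pose, push and grip.
It also fails if it takes over 42 s, if anything falls off the work surface, if the arm or the gripper's body presses on something with over 40 N, if the wrist force passes 120 N, or if a joint passes its speed limit or range.

ROBOT

A 6-joint arm with a two-finger parallel gripper is mounted at the origin on the work surface. World frame = base frame: x ahead of the robot, y to its left, z up, the work surface at z = 0. Lengths are in m, angles in rad, forces in N, time in s.
With the tool pointing down it reaches from about 0.375 to 0.975 m from the base axis. Payload 3.8 kg.
Tool frame: the origin (TCP) lies at the very end of the fingers, on their centre line; the grasp point (between the pads) lies 19 mm behind it; z points along the fingers, y is the direction in which the jaws open and shut (so a half turn about z gives the same grasp; the last joint's range is limited). The gripper opens to 85 mm and grips with 20 to 120 N. Pads are 22 mm wide; open, the fingers measure 114 mm over their backs; the gripper's body (76 mm by 85 mm) begins 54 mm behind the grasp point. The pads swing forward as they close: fully open they stand 13 mm farther back than shut.
Start: joints at [-1.258, 0.264, 1.604, -0, 1.274, -0.037], TCP at [0.231, -0.634, 0.231] pointing down, gripper open.
Joint ranges: [-2.63, 2.63], [-0.94, 2.18], [0.31, 2.57], [-1.31, 4.45], [0, 2.66], [-2.55, 2.55]. Speed limits (rad/s): [2.57, 2.57, 3.14, 3.14, 3.14, 3.14].

INTERFACE

Orientations are given as a rotation vector (axis times angle).
In Python, from workcell import status, read_camera, camera_info, order gives the robot as it stands.
- The arm moves only by the tool move_arm, never from a script. Its argument "deltas" is a list of rows, each a list of 3 entries, a list of its own where there are three numbers: the turn, a rotation vector about the world's x, y, z as a fraction of full scale, then the shift along the world's x, y, z as a fraction of full scale, then the closure, from -1 (fully open) to 1 (shut), so that 0 is half open. A call has 1 to 20 rows; each row is the pose to reach, as a shift and turn from the pose commanded when the call began; what a row does not reach only later rows make up. Full scale, the value 1, is 0.1 m for a shift and pi/2 rad for a turn. A row lasts 1/8 s, in which the tool goes at most 62.5 mm and 10.7 degrees, less where a joint would pass 70% of its speed; a pose out of reach is approached as far as the arm can. A call with a number of a shift or a turn outside -1 to 1 is refused whole. A call with a gripper value outside its range is refused whole. The fingers move at their own pace and stop on an object; "grip_force" is the grip in N (left out, the last holds). Time passes only in rows, so rows that repeat a pose let the fingers close. It gives the time, the measured TCP pose, the force and the opening at its end, in the units of the state.
- status.read_state(): the state, without advancing time (a new reading comes with each control period).
- read_camera(name): name is "scene" or "top" or "wrist"; returns (picture, depth): 480x640x3 uint8, red, green, blue; 480x640 float32, m along the optical axis (not along the pixel's ray), 0 where there is no reading.
- camera_info(name): a dict with "K" (3x3 intrinsics, pixels), "R" (3x3) and "t" (3): a world point X has camera coordinates R X + t. Camera axes: x right, y down, z forward; pixel columns grow to the right and rows downward; lengths in m; the calibration is good to about 2 mm. A picture is of the moment at which its call begins: read the wrist's pose just before it. camera_info takes no time and is no camera call; for the wrist camera it gives the pose at the moment of the call.
- order.finish_job(): hands the job in, once; it reports no verdict.
The state is a dict: "time": time; "q": joint angles; "joint_vel": joint speeds; "joint_torque": joint torques, N m; "tool_pos": TCP position; "tcp_rot": TCP orientation; "wrist_force": force on the tool from outside, world axes, zero at the start; "torque": the same for the moment, N m; "width": opening from 0.0 (shut) to 1.0 (fully open).
Only numpy, scipy, OpenCV 4.12 (cv2) and the standard library are available. Lean on these libraries where they do the work, as an engineer would, in place of code of your own. Each camera call takes 0.05 s, during which the arm holds its last target. There are 200 camera calls.

## Working session

There is one attempt and no reset: what is moved stays moved. The work goes in short steps, Python scripts to look and compute and a tool call to move; the robot and the scene stay as the last step left them, time stands still between calls to the robot, and variables do not carry over. Pictures are saved under pics/ and viewed, about 8 in all and at most 12, crops included, and the job is handed in when it is done.

Besides the shell and the picture viewer there is one more tool, called as name(argument=value, ...), one argument or row to a line, values as JSON. move_arm: Moves the arm, as the interface text tells. Its arguments: {"type":"object","properties":{"deltas":{"type":"array","items":{"type":"array"}},"grip_force":{"type":"number"}},"required":["deltas"]}

```bash
ls; mkdir -p pics
python3 - <<'E'
from workcell import status, read_camera, camera_info
import cv2, numpy as np
s=status.read_state(); print(s)
for n in ("top","scene"):
    im,d=read_camera(n); i=camera_info(n); print(n,i['K'],i['R'],i['t'])
    cv2.imwrite(f'pics/{n}0.png',im[:,:,::-1]); np.save(f'pics/{n}0d.npy',d)
E
```

```text
pics
{'time': 0.0, 'q': array([-1.25790055e+00,  2.64785264e-01,  1.60537851e+00,  1.26905607e-05,
        1.27369237e+00, -3.68735900e-02]), 'joint_vel': array([ 2.42111790e-03, -1.36979169e-03,  6.81275822e-04, -3.33978889e-04,
        5.23168552e-04,  5.39179256e-05]), 'joint_torque': array([ 1.50052809e-03, -5.15105867e+01, -3.67315006e+01, -2.31841177e-04,
        1.29543719e-02, -1.53453834e-05]), 'tool_pos': array([ 0.23110354, -0.63342692,  0.22993795]), 'tcp_rot': array([-3.09146429e+00, -5.46223942e-01,  4.69930771e-04]), 'wrist_force': array([ 0.11113944,  0.60966208, -0.42308865]), 'torque': array([-0.01636862,  0.01196239, -0.04569284]), 'width': 1.0010974493294045}
top [[549.96562629   0.         321.19796784]
 [  0.         549.96562629 240.693938  ]
 [  0.           0.           1.        ]] [[ 0.00642437 -0.99984361 -0.01647676]
 [-0.98637704 -0.00362764 -0.16446026]
 [ 0.16437477  0.01730885 -0.98624608]] [0.03777157 0.55372295 1.20320608]
scene [[462.72939303   0.         314.90065735]
 [  0.         462.72939303 240.60274932]
 [  0.           0.           1.        ]] [[ 0.76878498  0.63927818  0.01711931]
 [ 0.51233505 -0.59966289 -0.61474972]
 [-0.38273026  0.48138117 -0.78853644]] [-0.44442632 -0.23101775  1.10882899]
```

View pics/top0.png

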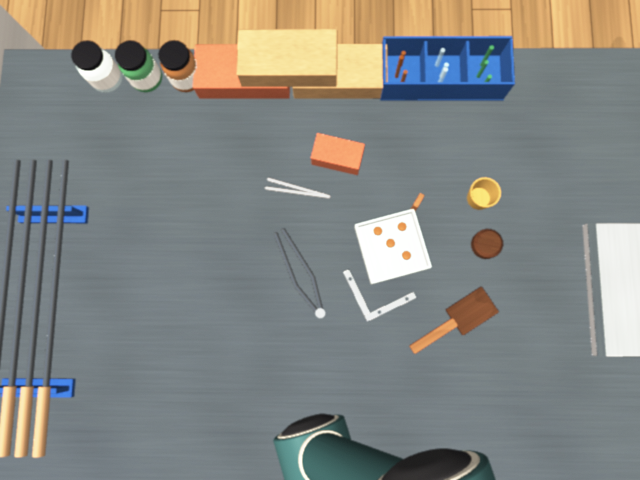

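View pics/scene0.png

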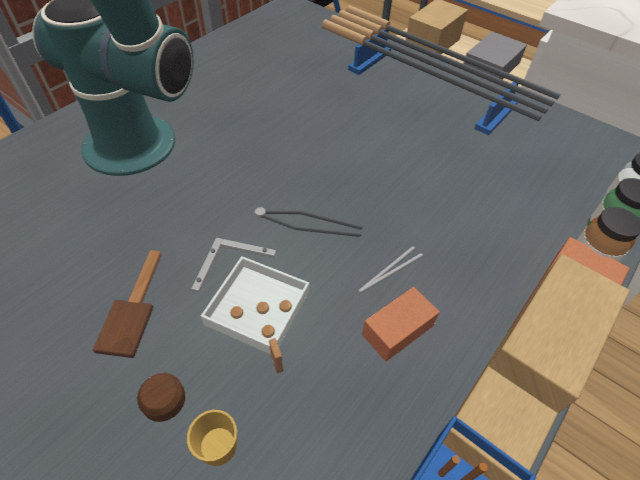

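Top view: the tray is centred near (393,246), its grip at (418,201), and the opposite corner near (371,283). The stop's inner corner is near (371,311). There are four glass pieces. The paddle, jacks and mould are clear of the push path.

```bash
cat > h.py <<'E'
import numpy as np, cv2
from workcell import status, read_camera, camera_info
def ray(info,uv,z):
    K,R,t=info['K'],info['R'],info['t']; uv=np.atleast_2d(uv).astype(float)
    d=np.c_[uv,np.ones(len(uv))]@np.linalg.inv(K).T@R
    c=-R.T@t
    return c+d*((z-c[2])/d[:,2])[:,None]
def blobs(mask,amin):
    cs,_=cv2.findContours(mask.astype(np.uint8),cv2.RETR_EXTERNAL,cv2.CHAIN_APPROX_NONE)
    return [c for c in cs if cv2.contourArea(c)>amin]
E
python3 - <<'E'
from h import *
im=cv2.imread('pics/top0.png'); i=camera_info('top'); print('cam',-i['R'].T@i['t'])
hsv=cv2.cvtColor(im,cv2.COLOR_BGR2HSV)
roi=np.zeros(im.shape[:2],bool); roi[180:330,335:440]=1
w=(hsv[...,1]<45)&(hsv[...,2]>150)&roi
for c in blobs(w,150):
    print(cv2.contourArea(c),cv2.minAreaRect(c))
    if cv2.contourArea(c)>2500:
        p=cv2.boxPoints(cv2.minAreaRect(c)); print('rim',ray(i,p,.032).round(4))
    else:
        p=cv2.approxPolyDP(c,3,True)[:,0]; print(p.tolist(),ray(i,p,.01).round(4))
o=(hsv[...,1]>110)&((hsv[...,0]<20))&roi
for c in blobs(o,15):
    m=c[:,0].mean(0); print(cv2.contourArea(c),m,ray(i,m,.014)[0].round(4),ray(i,m,.05)[0].round(4),cv2.minAreaRect(c))
E
```

```text
cam [0.34816022 0.01894825 1.27834506]
711.5 ((379.2015380859375, 284.483154296875), (56.739070892333984, 56.21639633178711), 64.17900848388672)
[[343, 271], [367, 321], [416, 297], [411, 292], [370, 312], [351, 273]] [[ 0.4886 -0.0097  0.01  ]
 [ 0.3743 -0.0644  0.01  ]
 [ 0.4295 -0.177   0.01  ]
 [ 0.4409 -0.1658  0.01  ]
 [ 0.3947 -0.0714  0.01  ]
 [ 0.484  -0.0282  0.01  ]]
3958.5 ((392.4056701660156, 245.6697998046875), (64.14737701416016, 64.69682312011719), 74.05460357666016)
rim [[ 0.5959 -0.0311  0.032 ]
 [ 0.6383 -0.1752  0.032 ]
 [ 0.4948 -0.212   0.032 ]
 [ 0.4537 -0.0706  0.032 ]]
35.0 [406.   254.95] [ 0.5261 -0.1554  0.014 ] [ 0.5211 -0.1505  0.05  ] ((406.0, 254.5), (6.0, 7.0), 0.0)
37.0 [390.   242.85] [ 0.5544 -0.1189  0.014 ] [ 0.5485 -0.1149  0.05  ] ((390.0, 242.5), (7.0, 6.0), 90.0)
39.0 [377.4 230.5] [ 0.5835 -0.0899  0.014 ] [ 0.5768 -0.0868  0.05  ] ((377.5, 230.5), (7.0, 7.0), 90.0)
37.0 [401.55 226.35] [ 0.5935 -0.1463  0.014 ] [ 0.5866 -0.1416  0.05  ] ((401.5, 226.5), (7.0, 7.0), 90.0)
70.0 [417.52941176 200.97058824] [ 0.6545 -0.1849  0.014 ] [ 0.6457 -0.1791  0.05  ] ((417.5440979003906, 200.9264373779297), (5.316455841064453, 16.463863372802734), 30.963756561279297)
```

move_arm(
  deltas=[
    [[0, 0, 0.1], [0.28, 0.3, 0], 0],
    [[0, 0, 0.2], [0.56, 0.6, 0], 0],
    [[0, 0, 0.29], [0.83, 0.91, 0], 0],
  ],
)

```text
time: 0.48
tool_pos: [0.3148, -0.5419, 0.2305]
tcp_rot: [-2.887, -1.237, -0.0]
wrist_force: [0.2, -0.4, -0.4]
width: 0.496
```

move_arm(
  deltas=[
    [[0, 0, 0.1], [0.28, 0.3, 0], 0],
    [[0, 0, 0.2], [0.56, 0.6, 0], 0],
    [[0, 0, 0.29], [0.83, 0.91, 0], 0],
  ],
)

```text
time: 0.85
tool_pos: [0.3979, -0.4508, 0.2307]
tcp_rot: [-2.533, -1.857, -0.0]
wrist_force: [0.1, -0.1, -0.4]
width: 0.497
```

move_arm(
  deltas=[
    [[0, 0, 0.1], [0.28, 0.3, 0], 0],
    [[0, 0, 0.2], [0.56, 0.6, 0], 0],
    [[0, 0, 0.29], [0.83, 0.91, 0], 0],
  ],
)

```text
time: 1.23
tool_pos: [0.4809, -0.3598, 0.2307]
tcp_rot: [-2.048, -2.381, 0.0]
wrist_force: [1.0, -0.2, -1.1]
width: 0.498
```

move_arm(
  deltas=[
    [[0, 0, 0.1], [0.28, 0.3, 0], 0],
    [[0, 0, 0.2], [0.56, 0.6, 0], 0],
    [[0, 0, 0.29], [0.83, 0.91, 0], 0],
  ],
)

```text
time: 1.6
tool_pos: [0.5638, -0.2689, 0.2307]
tcp_rot: [-1.457, -2.782, 0.0]
wrist_force: [0.7, -0.3, 0.7]
width: 0.502
```

move_arm(
  deltas=[
    [[0, 0, 0.1], [0.25, 0.3, 0], 0],
    [[0, 0, 0.2], [0.5, 0.6, 0], 0],
    [[0, 0, 0.29], [0.7, 0.9, 0], 0],
    [[0, 0, 0.29], [0.7, 0.9, 0], 0],
    [[0, 0, 0.29], [0.7, 0.9, 0], 0],
  ],
)

```text
time: 2.22
tool_pos: [0.6328, -0.1803, 0.2307]
tcp_rot: [-0.799, -3.037, 0.001]
wrist_force: [0.8, -1.3, -0.6]
width: 0.499
```

Run:
```python
from h import *
s=status.read_state(); print(s['time'],s['tool_pos'],s['tcp_rot'],s['q'].round(3),s['width'])
i=camera_info('wrist'); im,d=read_camera('wrist'); 
cv2.imwrite('pics/w1.png',im[:,:,::-1]); np.savez('pics/w1.npz',d=d,**i); print(-i['R'].T@i['t'],i)
```

```text
2.225 [ 0.63282545 -0.18027763  0.23067903] [-7.99481825e-01 -3.03693607e+00  8.36375600e-04] [-3.150e-01  2.330e-01  1.643e+00 -1.000e-03  1.267e+00 -1.371e+00] 0.49889666184115555
[ 0.5707798  -0.14537873  0.37262831] {'K': array([[409.77607245,   0.        , 316.53595056],
       [  0.        , 409.77607245, 239.90870637],
       [  0.        ,   0.        ,   1.        ]]), 'R': array([[ 4.93147197e-01,  8.69945667e-01, -6.14287354e-04],
       [ 8.34470251e-01, -4.72837377e-01,  2.82991545e-01],
       [ 2.45896810e-01, -1.40069092e-01, -9.59122207e-01]]), 't': array([-0.15477797, -0.65048992,  0.19668009])}
```

View pics/w1.png

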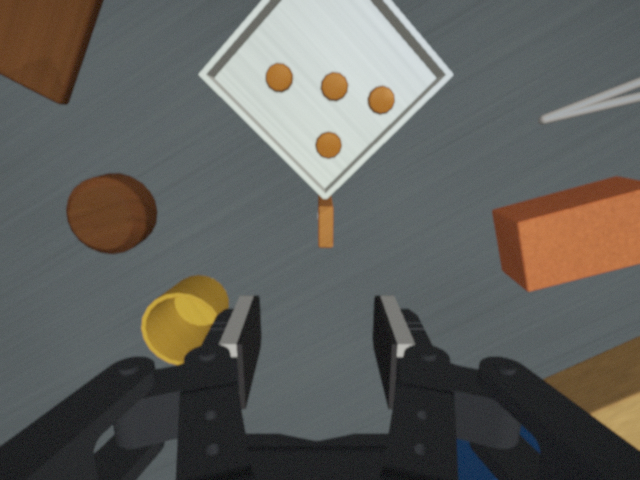

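Wrist view: the grip top is at about (326,222), the tray's grip corner at (325,195) and its side corners at (203,74) and (450,74). The stop is out of frame, so I'll shift back to include it.

move_arm(
  deltas=[
    [[0, 0, 0], [-0.45, 0.25, 0], 0],
    [[0, 0, 0], [-0.9, 0.5, 0], 0],
    [[0, 0, 0], [-0.9, 0.5, 0], 0],
    [[0, 0, 0], [-0.9, 0.5, 0], 0],
  ],
)

```text
time: 2.78
tool_pos: [0.5435, -0.1312, 0.2319]
tcp_rot: [0.801, 3.036, -0.001]
wrist_force: [0.5, 1.1, 0.4]
width: 0.499
```

Run:
```python
from h import *
i=camera_info('wrist'); im,d=read_camera('wrist'); 
cv2.imwrite('pics/w2.png',im[:,:,::-1]); np.savez('pics/w2.npz',d=d,**i)
for n in ('w1','w2'):
    im=cv2.imread(f'pics/{n}.png'); i=np.load(f'pics/{n}.npz'); d=i['d']
    hsv=cv2.cvtColor(im,cv2.COLOR_BGR2HSV)
    o=(hsv[...,1]>110)&(hsv[...,0]<20)&(hsv[...,2]>100)
    for c in blobs(o,150):
        x,y,w,h=cv2.boundingRect(c)
        if 250<x+w/2<400: print(n,cv2.contourArea(c),(x,y,w,h),'z.064',ray(i,[[x+w/2,y+h/2]],.064).round(4),cv2.minAreaRect(c))
    g=(hsv[...,1]<60)&(hsv[...,2]>135)
    for c in blobs(g,800):
        p=cv2.approxPolyDP(c,5,True)[:,0]; print(n,cv2.contourArea(c),p.tolist()); print(ray(i,p,.032).round(4)[:,:2].tolist()); print('z.01',ray(i,p,.01).round(4)[:,:2].tolist())
```

```text
w1 634.0 (318, 197, 15, 51) z.064 [[ 0.6411 -0.1775  0.064 ]] ((325.0, 222.0), (14.0, 50.0), 0.0)
w1 437.0 (316, 133, 25, 25) z.064 [[ 0.5913 -0.1471  0.064 ]] ((328.0000305175781, 144.5), (23.33452033996582, 23.33452033996582), 45.0)
w1 475.5 (369, 87, 25, 26) z.064 [[ 0.5822 -0.0988  0.064 ]] ((381.0, 99.5), (25.0, 24.0), 90.0)
w1 497.0 (322, 73, 25, 27) z.064 [[ 0.5578 -0.1236  0.064 ]] ((334.0, 86.0), (26.0, 24.0), 90.0)
w1 507.0 (267, 64, 25, 27) z.064 [[ 0.5335 -0.1544  0.064 ]] ((279.0, 77.0), (26.0, 24.0), 90.0)
w1 1182.5 [[639, 79], [542, 120], [639, 100], [639, 93], [607, 99], [638, 86]]
[[0.6682, 0.0869], [0.66, 0.0105], [0.6833, 0.0823], [0.6783, 0.0838], [0.6702, 0.0606], [0.6728, 0.0847]]
z.01 [[0.6745, 0.1019], [0.6658, 0.0206], [0.6906, 0.097], [0.6852, 0.0986], [0.6766, 0.0739], [0.6794, 0.0996]]
w1 28828.0 [[392, 0], [383, 1], [444, 73], [394, 124], [436, 77], [371, 0], [280, 0], [213, 77], [207, 73], [269, 1], [261, 0], [198, 73], [324, 199], [453, 75]]
[[0.5248, -0.0555], [0.5221, -0.0615], [0.5896, -0.043], [0.6046, -0.0936], [0.5892, -0.0496], [0.5171, -0.069], 
[... 1182 characters left out ...]
1167], [0.689, 0.1187], [0.6765, 0.0798], [0.6818, 0.1227]]
w2 27380.0 [[328, 78], [209, 202], [323, 307], [443, 202]]
[[0.4598, -0.0737], [0.4957, -0.209], [0.6284, -0.1729], [0.5936, -0.0367]]
z.01 [[0.4585, -0.0722], [0.4966, -0.2163], [0.6379, -0.1778], [0.6008, -0.0329]]
w2 2188.5 [[291, 0], [397, 82], [408, 68], [320, 0]]
[[0.3992, -0.0712], [0.489, -0.0282], [0.4841, -0.0163], [0.4098, -0.0525]]
z.01 [[0.3939, -0.0696], [0.4895, -0.0239], [0.4843, -0.0112], [0.4052, -0.0497]]
w2 2226.0 [[288, 0], [267, 0], [206, 112], [219, 116]]
[[0.3981, -0.0732], [0.3904, -0.0867], [0.4339, -0.1704], [0.4416, -0.1631]]
z.01 [[0.3927, -0.0717], [0.3846, -0.0861], [0.4309, -0.1752], [0.439, -0.1674]]
```

View pics/w2.png

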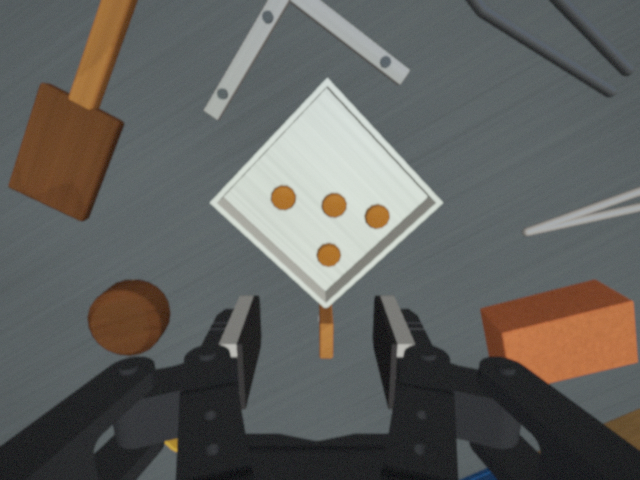

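w2: tray tip at (328,78), side corners at (209,202) and (443,202), and the stop's inner corner just above (290,0). The measured diagonals are 196 and 198 mm, matching the nominal 198. I'll descend on the grip.

move_arm(
  deltas=[
    [[0, 0, 0], [0.5, -0.24, 0], 0],
    [[0, 0, 0], [1.0, -0.48, -0.2], 0],
    [[0, 0, 0], [1.0, -0.48, -0.6], 0],
    [[0, 0, 0], [1.0, -0.48, -1.0], 0],
    [[0, 0, 0], [1.0, -0.48, -1.0], 0],
  ],
)

```text
time: 3.45
tool_pos: [0.6411, -0.1781, 0.1264]
tcp_rot: [-0.798, -3.03, -0.0]
wrist_force: [0.1, 0.0, -0.7]
width: 0.496
```

Run:
```python
from h import *
i=camera_info('wrist'); im,d=read_camera('wrist'); 
cv2.imwrite('pics/w3.png',im[:,:,::-1]); 
hsv=cv2.cvtColor(im,cv2.COLOR_BGR2HSV); hsv=cv2.cvtColor(im,cv2.COLOR_RGB2HSV)
o=(hsv[...,1]>110)&(hsv[...,0]<20)&(hsv[...,2]>100)
for c in blobs(o,150):
    x,y,w,h=cv2.boundingRect(c); print((x,y,w,h),ray(i,[[x+w/2,y],[x+w/2,y+h/2],[x+w/2,y+h]],.064).round(4).tolist())
print(status.read_state()['tool_pos'])
```

```text
(0, 253, 44, 25) [[0.5609, -0.3112, 0.064], [0.5663, -0.3158, 0.064], [0.5718, -0.3205, 0.064]]
(308, 219, 22, 76) [[0.622, -0.1664, 0.064], [0.6398, -0.1765, 0.064], [0.6587, -0.1871, 0.064]]
(548, 211, 92, 142) [[0.6874, -0.0425, 0.064], [0.7247, -0.0553, 0.064], [0.766, -0.0695, 0.064]]
(0, 194, 50, 36) [[0.5376, -0.289, 0.064], [0.5447, -0.2952, 0.064], [0.5521, -0.3015, 0.064]]
(306, 129, 35, 36) [[0.5843, -0.1426, 0.064], [0.5917, -0.1467, 0.064], [0.5992, -0.151, 0.064]]
(380, 63, 36, 39) [[0.5756, -0.0982, 0.064], [0.5831, -0.1019, 0.064], [0.5909, -0.1058, 0.064]]
(313, 44, 37, 39) [[0.5533, -0.121, 0.064], [0.5606, -0.125, 0.064], [0.568, -0.1291, 0.064]]
(235, 31, 37, 40) [[0.5311, -0.1492, 0.064], [0.5382, -0.1536, 0.064], [0.5455, -0.1581, 0.064]]
[ 0.6428709  -0.17858764  0.12945807]
```

View pics/w3.png

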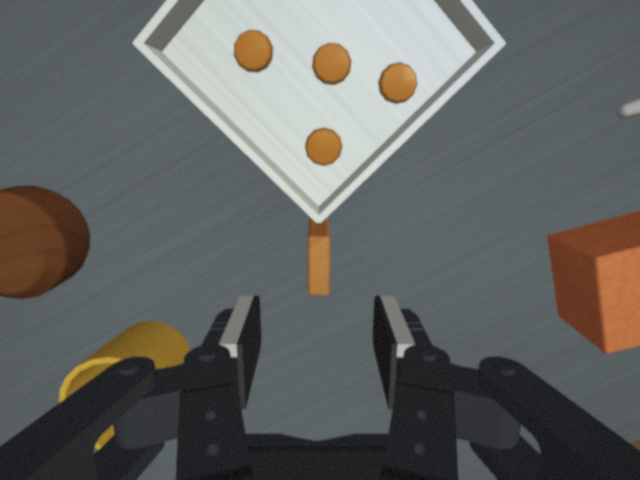

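w3: the grip's top face is at (318,265), giving (0.644,-0.179), so it lies directly under the tool. I'll descend and close.

move_arm(
  deltas=[
    [[0, 0, 0], [0, 0, -0.4], 0],
    [[0, 0, 0], [0, 0, -0.8], 0],
    [[0, 0, 0], [0, 0, -1.0], 0],
    [[0, 0, 0], [0, 0, -1.0], 0],
    [[0, 0, 0], [0, 0, -1.0], 0.5],
    [[0, 0, 0], [0, 0, -1.0], 1],
    [[0, 0, 0], [0, 0, -1.0], 1],
    [[0, 0, 0], [0, 0, -1.0], 1],
    [[0, 0, 0], [0, 0, -1.0], 1],
    [[0, 0, 0], [0, 0, -1.0], 1],
  ],
  grip_force=60,
)

```text
time: 4.75
tool_pos: [0.6454, -0.1788, 0.034]
tcp_rot: [0.797, 3.034, -0.001]
wrist_force: [0.1, -0.4, 6.2]
width: 0.131
```

move_arm(
  deltas=[
    [[0, 0, 0.03], [-0.06, 0.06, 0], 1],
    [[0, 0, 0.06], [-0.12, 0.12, 0], 1],
    [[0, 0, 0.09], [-0.19, 0.18, 0], 1],
    [[0, 0, 0.119], [-0.26, 0.25, 0], 1],
    [[0, 0, 0.119], [-0.32, 0.3, 0], 1],
    [[0, 0, 0.119], [-0.37, 0.33, 0], 1],
    [[0, 0, 0.119], [-0.37, 0.33, 0], 1],
    [[0, 0, 0.119], [-0.37, 0.33, 0], 1],
  ],
)

```text
time: 5.75
tool_pos: [0.6086, -0.1458, 0.034]
tcp_rot: [0.512, 3.094, -0.001]
wrist_force: [1.0, -0.6, 8.6]
width: 0.129
```

Run:
```python
from h import *
s=status.read_state(); print(s['tool_pos'],s['tcp_rot'],s['wrist_force'],s['torque'])
i=camera_info('wrist'); im,d=read_camera('wrist'); 
cv2.imwrite('pics/w4.png',im[:,:,::-1]); np.savez('pics/w4.npz',d=d,**i)
im,d=read_camera('top');cv2.imwrite('pics/t4.png',im[:,:,::-1])
i=camera_info('top'); im=cv2.imread('pics/t4.png')
cv2.imwrite('pics/t4c.png',cv2.resize(im[190:340,320:460],None,fx=4,fy=4,interpolation=cv2.INTER_CUBIC))
```

```text
[ 0.60864797 -0.14575712  0.03397983] [ 5.11558551e-01  3.09445237e+00 -1.08213435e-03] [ 1.00398095 -0.60469405  8.56371356] [-0.04051894 -0.04808794  0.04520228]
```

View pics/t4c.png

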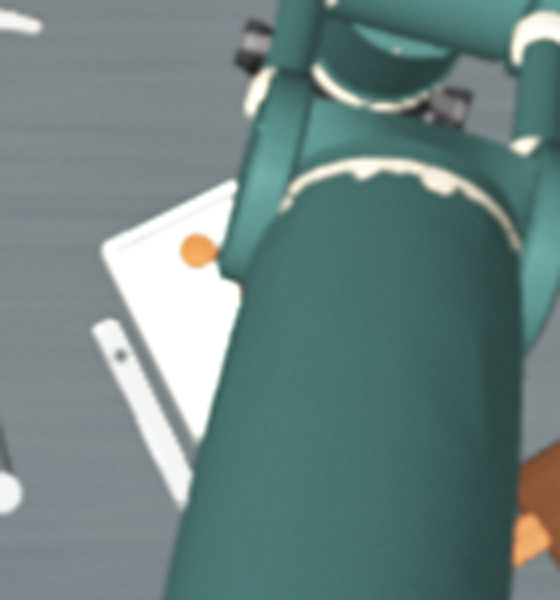

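The top view is mostly hidden by the arm. The left bar shows as parallel to the tray's side, with a visible gap. I'll use the wrist view.

View pics/w4.png

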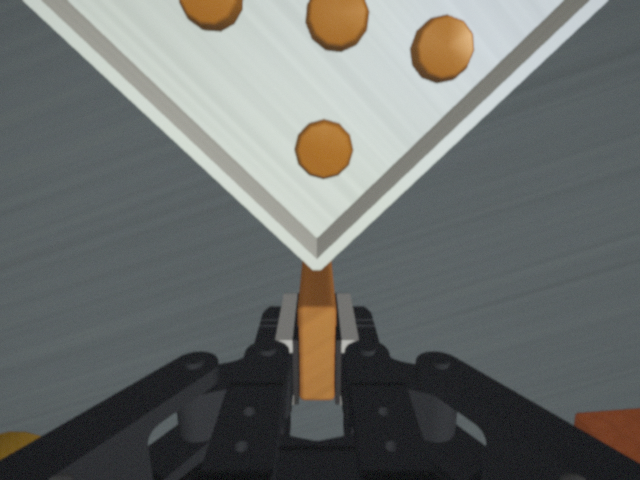

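w4: the grasp is centred, and the tray's edges lie symmetric about the tool (corner at (317,268)). Now I'll push towards the stop in small steps, watching force.

move_arm(
  deltas=[
    [[0, 0, 0], [-0.03, 0.01, 0], 1],
    [[0, 0, 0], [-0.06, 0.02, 0], 1],
    [[0, 0, 0], [-0.08, 0.027, 0], 1],
    [[0, 0, 0], [-0.08, 0.027, 0], 1],
  ],
)

```text
time: 6.35
tool_pos: [0.6013, -0.1433, 0.034]
tcp_rot: [0.512, 3.093, -0.001]
wrist_force: [3.3, -0.6, 5.7]
width: 0.135
```

move_arm(
  deltas=[
    [[0, 0, 0], [-0.015, 0.005, 0], 1],
    [[0, 0, 0], [-0.03, 0.01, 0], 1],
    [[0, 0, 0], [-0.03, 0.01, 0], 1],
  ],
)

```text
time: 6.72
tool_pos: [0.5984, -0.1424, 0.034]
tcp_rot: [0.512, 3.093, -0.001]
wrist_force: [3.6, -1.4, 6.5]
width: 0.129
```

Run:
```python
from h import *
s=status.read_state(); print(s['tool_pos'],s['tcp_rot'],s['wrist_force'],s['torque'])
im,d=read_camera('scene');cv2.imwrite('pics/s5.png',im[:,:,::-1])
im=cv2.imread('pics/s5.png')
cv2.imwrite('pics/s5c.png',cv2.resize(im[210:390,160:340],None,fx=3.3,fy=3.3,interpolation=cv2.INTER_CUBIC))
```

```text
[ 0.59842848 -0.14236777  0.03396639] [ 5.11825082e-01  3.09273102e+00 -1.32077264e-03] [ 3.56901228 -1.39817376  6.52746231] [-0.13516381 -0.30614284  0.02355606]
```

View pics/s5c.png

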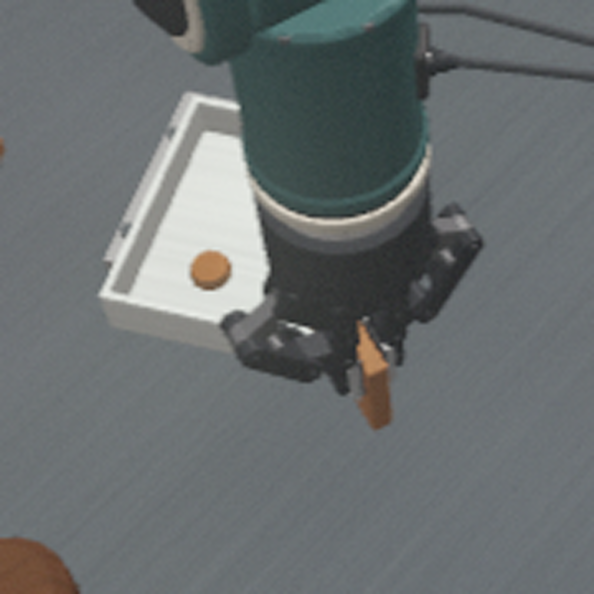

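The scene crop shows the tray beside the right-hand bar (left edge, 110–190, 100–260), with the arm hiding the other. I'll keep pushing gently until the force rises.

move_arm(
  deltas=[
    [[0, 0, 0], [-0.01, 0.003, 0], 1],
    [[0, 0, 0], [-0.02, 0.007, 0], 1],
    [[0, 0, 0], [-0.02, 0.007, 0], 1],
  ],
)

```text
time: 7.15
tool_pos: [0.5965, -0.1417, 0.034]
tcp_rot: [0.512, 3.093, -0.001]
wrist_force: [3.5, -1.0, 5.4]
width: 0.129
```

move_arm(
  deltas=[
    [[0, 0, 0], [-0.01, 0.003, 0], 1],
    [[0, 0, 0], [-0.02, 0.007, 0], 1],
    [[0, 0, 0], [-0.02, 0.007, 0], 1],
  ],
)

```text
time: 7.52
tool_pos: [0.5957, -0.1413, 0.034]
tcp_rot: [0.512, 3.09, -0.002]
wrist_force: [7.7, -2.7, 3.0]
width: 0.131
```

move_arm(
  deltas=[
    [[0, 0, 0], [-0.01, 0.003, 0], 1],
    [[0, 0, 0], [-0.02, 0.007, 0], 1],
    [[0, 0, 0], [-0.02, 0.007, 0], 1],
  ],
)

```text
time: 7.9
tool_pos: [0.595, -0.1408, 0.0346]
tcp_rot: [0.512, 3.087, -0.001]
wrist_force: [9.5, -2.3, 2.7]
width: 0.129
```

Force rises along -19°, which is the stop axis, so both sides are touching. The position also matches the predicted home, (0.595,-0.1416). One last firm seating push with a small yaw trim.

move_arm(
  deltas=[
    [[0, 0, -0.004], [-0.01, 0.003, 0], 1],
    [[0, 0, -0.004], [-0.025, 0.008, -0.01], 1],
    [[0, 0, -0.004], [-0.025, 0.008, -0.01], 1],
  ],
  grip_force=90,
)

```text
time: 8.28
tool_pos: [0.5945, -0.1409, 0.0348]
tcp_rot: [0.52, 3.082, -0.003]
wrist_force: [11.7, -4.5, 4.2]
width: 0.125
```

Run:
```python
from h import *
s=status.read_state(); print(s['tool_pos'],s['tcp_rot'],s['wrist_force'],s['torque'],s['q'].round(2))
i=camera_info('scene');im,d=read_camera('scene');cv2.imwrite('pics/s6.png',im[:,:,::-1]);np.save('pics/s6d.npy',d)
im=cv2.imread('pics/s6.png')
cv2.imwrite('pics/s6c.png',cv2.resize(im[225:345,170:270],None,fx=5,fy=5,interpolation=cv2.INTER_CUBIC))
import math
L,h=.216,.034
for t in (3,8,13,18,23,28,32,35):
    a=math.radians(t); dx=.01*math.tan(a)+L*math.cos(a)-h*math.sin(a)-L; dz=L*math.sin(a)+h*math.cos(a)-h
    s_=np.array([math.cos(math.radians(-19)),math.sin(math.radians(-19))]); f=-a/(math.pi/2)
    print(t,'turn',round(f*-s_[1],3),round(f*s_[0],3),'shift',(dx*s_*10).round(3),round(dz*10,3))
```

```text
[ 0.59451219 -0.14094351  0.03476475] [ 0.52028941  3.08161353 -0.00310037] [11.72076644 -4.49729803  4.18472113] [-0.50192207 -1.33270641 -0.07275824] [-0.27  0.32  1.92 -0.    0.88 -1.51]
3 turn -0.011 -0.032 shift [-0.015  0.005] 0.113
8 turn -0.029 -0.084 shift [-0.051  0.018] 0.297
13 turn -0.047 -0.137 shift [-0.103  0.035] 0.477
18 turn -0.065 -0.189 shift [-0.169  0.058] 0.651
23 turn -0.083 -0.242 shift [-0.248  0.085] 0.817
28 turn -0.101 -0.294 shift [-0.34   0.117] 0.974
32 turn -0.116 -0.336 shift [-0.422  0.145] 1.093
35 turn -0.127 -0.368 shift [-0.488  0.168] 1.177
```

View pics/s6c.png

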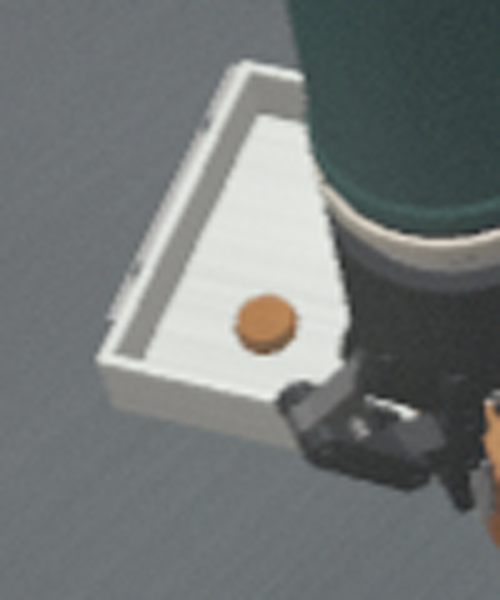

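s6: the right-hand bar lies tight along the tray's side with no dark gap, and the residual yaw torque is small (-0.07 N m). I judge it home and start tipping.

move_arm(
  deltas=[
    [[-0.005, -0.015, 0], [-0.005, 0.002, 0.05], 1],
    [[-0.011, -0.032, 0], [-0.015, 0.005, 0.11], 1],
    [[-0.02, -0.058, 0], [-0.03, 0.01, 0.2], 1],
    [[-0.029, -0.084, 0], [-0.051, 0.018, 0.29], 1],
    [[-0.038, -0.11, 0], [-0.075, 0.026, 0.38], 1],
    [[-0.047, -0.137, 0], [-0.103, 0.035, 0.47], 1],
    [[-0.056, -0.163, 0], [-0.135, 0.046, 0.555], 1],
    [[-0.065, -0.189, 0], [-0.169, 0.058, 0.64], 1],
    [[-0.065, -0.189, 0], [-0.169, 0.058, 0.64], 1],
  ],
)

```text
time: 9.45
tool_pos: [0.5761, -0.1344, 0.1004]
tcp_rot: [0.468, 2.775, -0.075]
wrist_force: [9.9, -3.3, 3.4]
width: 0.116
```

Run:
```python
from h import *
s=status.read_state(); print(s['tool_pos'],s['tcp_rot'],s['wrist_force'],s['torque'],s['q'].round(2))
i=camera_info('wrist');im,d=read_camera('wrist');cv2.imwrite('pics/w7.png',im[:,:,::-1]);np.savez('pics/w7.npz',d=d,**i)
```

```text
[ 0.57607591 -0.13438354  0.10042395] [ 0.4679643   2.7752689  -0.07513718] [ 9.89004127 -3.33408533  3.41892652] [-0.50111936 -1.49300036  0.01992823] [-0.26  0.04  2.16 -0.04  0.61 -1.47]
```

View pics/w7.png

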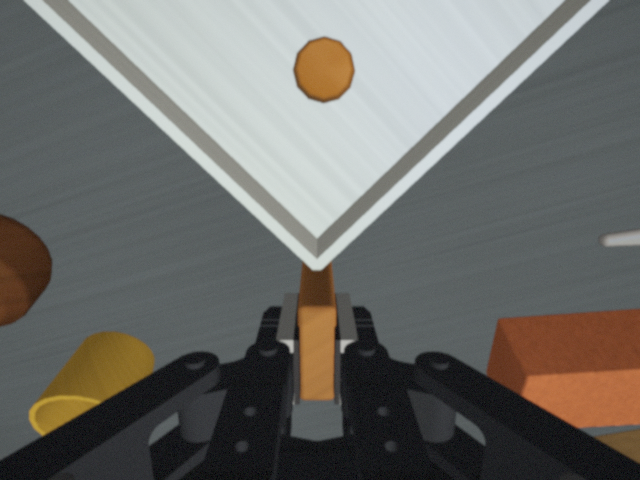

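w7: the tray is unmoved in the grip, forces are steady, and the glass is sliding down. Continuing to 35°.

move_arm(
  deltas=[
    [[-0.009, -0.026, 0], [-0.038, 0.013, 0.083], 1],
    [[-0.018, -0.053, 0], [-0.079, 0.027, 0.165], 1],
    [[-0.027, -0.079, 0], [-0.123, 0.042, 0.243], 1],
    [[-0.036, -0.105, 0], [-0.171, 0.059, 0.32], 1],
    [[-0.044, -0.126, 0], [-0.212, 0.073, 0.38], 1],
    [[-0.051, -0.147, 0], [-0.253, 0.087, 0.437], 1],
    [[-0.057, -0.163, 0], [-0.286, 0.098, 0.48], 1],
    [[-0.062, -0.179, 0], [-0.319, 0.11, 0.52], 1],
    [[-0.062, -0.179, 0], [-0.319, 0.11, 0.52], 1],
    [[-0.062, -0.179, 0], [-0.319, 0.11, 0.52], 1],
    [[-0.062, -0.179, 0], [-0.319, 0.11, 0.52], 1],
    [[-0.062, -0.179, 0], [-0.319, 0.11, 0.52], 1],
    [[-0.062, -0.179, 0], [-0.319, 0.11, 0.52], 1],
    [[-0.062, -0.179, 0], [-0.319, 0.11, 0.52], 1],
  ],
)

```text
time: 11.25
tool_pos: [0.5432, -0.1228, 0.1524]
tcp_rot: [0.419, 2.487, -0.132]
wrist_force: [7.4, -2.2, 5.5]
width: 0.126
```

Run:
```python
from h import *
from scipy.spatial.transform import Rotation as Ro
s=status.read_state(); print(s['tool_pos'],s['tcp_rot'],s['wrist_force'],s['torque'],s['q'].round(2))
R=Ro.from_rotvec(s['tcp_rot']).as_matrix(); print('tilt',np.degrees(np.arccos(-R[2,2])))
X,Y,Z=-R[:,0],-R[:,1],-R[:,2]
X=-R[:,0]; print('tip est',s['tool_pos']-.216*X-.034*(-R[:,2]),X)
a,_=read_camera('scene');b,d=read_camera('wrist');i=camera_info('wrist');np.savez('pics/w8.npz',d=d,**i)
t,_=read_camera('top')
cv2.imwrite('pics/w8.png',b[:,:,::-1]);cv2.imwrite('pics/s8.png',a[:,:,::-1]);cv2.imwrite('pics/t8.png',t[:,:,::-1])
m=np.hstack([cv2.resize(a[190:390,140:340],(400,400)),cv2.resize(t[190:340,320:470],(400,400))])
cv2.imwrite('pics/m8.png',m[:,:,::-1])
```

```text
[ 0.54315128 -0.12278504  0.15241904] [ 0.41876849  2.48677188 -0.13186283] [ 7.42287311 -2.19429139  5.51564847] [-0.44955304 -1.22748039  0.04855206] [-0.23 -0.23  2.39 -0.16  0.36 -1.33]
tilt 35.8028139156039
tip est [ 0.39650582 -0.07168142 -0.00151448] [ 0.76604564 -0.2663797   0.58499225]
```

View pics/m8.png

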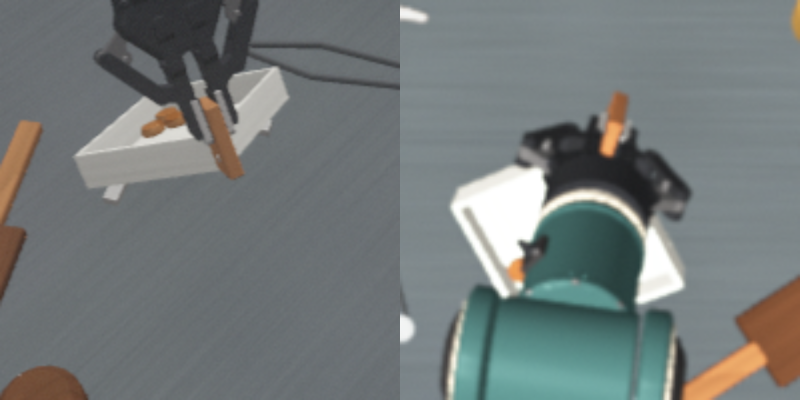

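m8: left (scene) shows the tray tipped, with amber glass visible at (165,120). Right (top) shows one piece at (517,268), and the arm hides the corner. Tilt reads 35.8°. I'll locate the glass numerically in the tray frame.

Run:
```python
from h import *
from scipy.spatial.transform import Rotation as Ro
s=status.read_state(); R=Ro.from_rotvec(s['tcp_rot']).as_matrix()
X,Z=-R[:,0],-R[:,2]; Y=np.cross(Z,X); tip=s['tool_pos']-.216*X-.034*Z
out=[]
for n,box in (('scene',(220,290,170,290)),('top',(250,320,340,400)),('wrist',(0,150,0,640))):
    i=camera_info(n); im,d=read_camera(n); hsv=cv2.cvtColor(im,cv2.COLOR_RGB2HSV)
    o=(hsv[...,1]>100)&(hsv[...,0]<22)&(hsv[...,2]>80)
    r=np.zeros_like(o); r[box[0]:box[1],box[2]:box[3]]=1
    for c in blobs(o&r,6):
        m=np.zeros(o.shape,np.uint8); cv2.drawContours(m,[c],-1,1,-1); v,u=np.nonzero(m*(d>0))
        P=(np.c_[(np.c_[u,v,np.ones(len(u))]@np.linalg.inv(i['K']).T)*d[v,u][:,None]]-i['t'])@i['R']
        q=(P-tip)@np.c_[X,Y,Z]; print(n,cv2.boundingRect(c),len(u),'med',np.median(q,0).round(3),'min',q.min(0).round(3),'max',q.max(0).round(3))
    if n=='scene': A=cv2.resize(im[225:290,170:295],(800,416),interpolation=cv2.INTER_CUBIC)
cv2.imwrite('pics/s9.png',A[:,:,::-1])
```

```text
scene (211, 244, 21, 15) 165 med [ 0.053 -0.008  0.013] min [ 0.021 -0.032  0.006] max [0.214 0.008 0.063]
scene (240, 239, 22, 40) 328 med [ 0.233 -0.002  0.036] min [ 0.205 -0.008  0.003] max [0.236 0.004 0.065]
top (361, 287, 6, 8) 37 med [0.054 0.031 0.013] min [0.044 0.023 0.009] max [0.228 0.04  0.298]
```

View pics/s9.png

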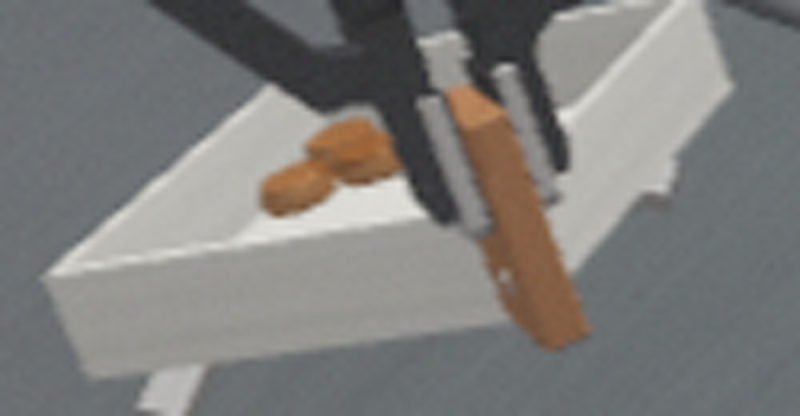

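Run:
```python
from workcell import status, order
s=status.read_state(); print(s['time'],s['tool_pos'],abs(s['joint_vel']).max(),s['wrist_force'],s['width'])
print(order.finish_job())
```

```text
11.55 [ 0.54311745 -0.12278316  0.15234903] 0.0013823286978175441 [ 7.89065143 -2.64965296  5.19125146] 0.12295742674727837
the job is handed in; nothing more can be done
None
```

I gripped the tray by its wooden grip, turned it about 10.7° and slid it flat into the stop angle. I then tipped it up on the far corner and handed the job in at 11.6 s, still holding it.

**Seating:** The push force reached about 12 N along the stop's axis with almost no twist, which means both sides were touching. The final position matched the predicted home to about 1 mm. Only one bar could be checked by camera, because the arm hid the other.

**Tilt:** It read 35.8° when I handed in. The arm was still (joint speeds about 0.001 rad/s) and the wrist force was about 10 N. The tip computed from the arm's pose is on the bench, within 2 mm.

**Glass:**
- I could not see all four pieces separately. The gripper hid part of the corner.
- The pieces I could see were gathered there. The farthest measured one lay against a wall about 57 mm from the corner, and it did not move between two pictures.
- No glass was left in the upper part of the tray that the wrist camera sees.

**Surroundings:** The pictures from the tipping stage show the arm and tray clear of everything except the stop. I did not measure the other objects again.

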